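# Stack the carry tray on its base tray

## Task

Lift the carry tray by its handle bar and lower it gently, not dropped, onto the black base tray that has an open socket in each corner, so that all four of its feet stand fully home in the sockets; then let go. Leave the base tray about where it stands, and leave the plain tray without sockets alone.

Things in the scene. Friction and masses are not known exactly. Their poses are not given: they have to be found in the camera images.
- caddy_grip (a point): Centre of the carry tray's dark wooden handle bar, 82 mm above the bottoms of its feet. The bar runs along the tray's y over its middle: 14 mm wide (x), 130 long (y), 20 high (72 to 92 mm above the feet's bottoms), free on both sides between two end posts. z up. Not the slim pale wooden pen tote with a round brass bar.
- caddy: Loose carry tray, 0.3 to 0.65 kg, standing on the desk: black, tan lining and rim, 160 mm (x) by 190 (y), rim 50 mm up. Four round feet, 12 mm in diameter, 18 mm long, under its corners at x +-57, y +-72 mm. Origin: its middle, level with the feet's bottoms; z up. It fits the base tray either way round (half turn).
- base_tray: Loose 0.9 kg black tray on the desk, 160 mm (x) by 190 (y), walls 36 high. Square sockets, 40 mm inside, 3 mm tan-edged walls, open at the top, fill its corners: centres x +-57, y +-72 mm, floors 36 and rims 52 mm above the desk. Origin: centre of its underside; z up. Seated, the carry tray's feet are on the socket floors, its handle point 118 mm above this origin.
- plain_tray: Bystander: loose black tray on the desk, 160 mm (x) by 190 (y), 52 high, tan lining and rim, no sockets, no handle. Origin: centre of its underside; z up.
There are look-alikes about, which are no part of the job. What is shaped like the caddy but orange is not meant.

How it is judged:
By the outcome, as a careful person would: the job done as asked, in the order asked, and still so for the second after the job is handed in, with the robot touching nothing.
It also fails if it takes over 40 s, if anything falls off the work surface, if the arm or the gripper's body presses on something with over 40 N, if the wrist force passes 120 N, or if a joint passes its speed limit or range.

## Robot

A 6-joint arm with a two-finger parallel gripper is mounted at the origin on the work surface. World frame = base frame: x ahead of the robot, y to its left, z up, the work surface at z = 0. Lengths are in mm, angles in rad, forces in N, time in s.
With the tool pointing down it reaches from about 350 to 875 mm from the base axis. Payload 4.2 kg.
Tool frame: the origin (TCP) lies midway between the tips of the shut fingers; the grasp point (between the pads) lies 19 mm behind it; x points along the fingers, y is the direction in which the jaws open and shut, and the axes are right-handed (so a half turn about x gives the same grasp; the last joint's range is limited). The gripper opens to 85 mm and grips with 20 to 120 N. Pads are 22 mm wide; open, the fingers measure 114 mm over their backs; the gripper's body (76 mm by 85 mm) begins 54 mm behind the grasp point. The pads swing forward as they close: fully open they stand 13 mm farther back than shut.
Start: joints at [-0.857, 0.385, 0.008, 0, -1.194, -0.259], TCP at [274.563, -561.439, 231.312] pointing down, gripper open.
Joint ranges: [-3.14, 3.14], [-1.21, 2.06], [-1.07, 1.41], [-3.16, 2.05], [-2.99, -0.16], [-3.1, 3.1]. Speed limits (rad/s): [2.79, 2.79, 3.14, 3.14, 3.14, 3.14].

## Interface

Orientations are given as a unit quaternion [x, y, z, w].
In Python, from bench import readout, imaging, arm gives the robot as it stands.
- The arm moves only by the tool arm_command, never from a script. Its argument "increments" is a list of rows, each a list of 3 entries, a list of its own where there are three numbers: the turn, a rotation vector about the world's x, y, z in degrees, then the shift along the world's x, y, z in mm, then the closure, from 0 (fully open) to 1 (shut). In form: [[[ax, ay, az], [tx, ty, tz], fingers], ...]. A call has exactly 5 rows; each row is the pose to reach, as a shift and turn from the pose measured when the call began; what a row does not reach only later rows make up. A row lasts 1/10 s, in which the tool goes at most 50 mm and 8.59 degrees, less where a joint would pass 70% of its speed; a pose out of reach is approached as far as the arm can. A call with a gripper value outside its range is refused whole. The fingers move at their own pace and stop on an object; the grip force is fixed at half the most. Time passes only in rows, so rows that repeat a pose let the fingers close, or fill a call up. It gives the time, the measured TCP pose, the force and the opening at its end, in the units of the state.
- readout.read_state(): the state, without advancing time (a new reading comes with each control period).
- imaging.get_image(name): name is "scene" or "top"; returns (picture, depth): 420x560x3 uint8, blue, green, red; 420x560 float32, mm along the optical axis (not along the pixel's ray), 0 where there is no reading.
- imaging.camera_info(name): a dict with "vfov" (degrees; the focal length in pixels is half the picture's height over the tangent of half this angle, whatever the lens; pixels are square), "cx", "cy" (the principal point, pixels), "D" ([k1, k2, p1, p2, k3] as OpenCV has them; the pictures are not rectified), "eye" and "rotation" of the camera in the world. Camera axes: x right, y down, z forward; pixel columns grow to the right and rows downward; lengths in mm; the calibration is good to about 2 mm. A picture is of the moment at which its call begins. camera_info takes no time and is no camera call.
- arm.job_done(): hands the job in, once; it reports no verdict.
The state is a dict: "clock": time; "joints": joint angles; "joint_vel": joint speeds; "joint_efforts": joint torques, N m; "position": TCP position; "ee_rot": TCP orientation; "contact_force": force on the tool from outside, world axes, zero at the start; "wrist_torque": the same for the moment, N m; "gripper_width": finger opening in mm.
Only numpy, scipy, OpenCV 4.12 (cv2) and the standard library are available. Lean on these libraries where they do the work, as an engineer would, in place of code of your own. Each camera call takes 0.05 s, during which the arm holds its last target. There are 200 camera calls.

## Working session

There is one attempt and no reset: what is moved stays moved. The work goes in short steps, Python scripts to look and compute and a tool call to move; the robot and the scene stay as the last step left them, time stands still between calls to the robot, and variables do not carry over. Pictures are saved under pics/ and viewed, about 8 in all and at most 12, crops included, and the job is handed in when it is done.

Besides the shell and the picture viewer there is one more tool, called after "Call:" as name(argument=value, ...), one argument or row to a line, values as JSON. arm_command: Moves the arm, as the interface text tells. Its arguments: {"type":"object","properties":{"increments":{"type":"array","items":{"type":"array"}}},"required":["increments"]}

```bash
mkdir -p pics; cat > h.py <<'E'
import numpy as np, cv2
from bench import readout, imaging, arm
def grab(n, tag):
    p,d=imaging.get_image(n); cv2.imwrite(f'pics/{tag}.png',p); np.savez(f'pics/{tag}.npz',p=p,d=d); return p,d
def K(n):
    c=imaging.camera_info(n); f=210/np.tan(np.radians(c['vfov'])/2)
    return np.array([[f,0,c['cx']],[0,f,c['cy']],[0,0,1.]]),np.array(c['D'],float),np.array(c['eye'],float),np.array(c['rotation'],float)
def ray(n,uv):
    k,D,e,R=K(n); q=cv2.undistortPoints(np.array(uv,float).reshape(-1,1,2),k,D).reshape(-1,2)
    return e,np.c_[q,np.ones(len(q))]@R.T
def at_z(n,uv,z):
    e,r=ray(n,uv); return e+r*((z-e[2])/r[:,2])[:,None]
def cloud(n,d):
    v,u=np.mgrid[0:420,0:560]; e,r=ray(n,np.c_[u.ravel(),v.ravel()])
    P=e+r*d.reshape(-1,1); P[d.ravel()==0]=np.nan; return P.reshape(420,560,3)
E
python3 - <<'E'
from h import *
for n in('scene','top'):
    p,d=grab(n,n+'0'); print(n,K(n)[2],K(n)[3].round(3).tolist(),K(n)[0][0],K(n)[1])
p=[cv2.imread(f'pics/{n}0.png') for n in('scene','top')]
s=readout.read_state();print(s)
E
```

```text
scene [1129.00363156 -346.4875567   934.36056588] [0.791, 0.485, -0.194, -0.317] [442.5754051    0.         285.96396191] [0.00531557 0.         0.         0.         0.        ]
top [ 122.63509402   15.11102588 1448.20853167] [-0.7, 0.707, -0.072, 0.074] [514.04113599   0.         279.73511758] [0.04635719 0.         0.         0.         0.        ]
{'clock': 0.1, 'joints': array([-8.57420028e-01,  3.85485797e-01,  6.74793619e-03, -4.17361778e-04,
       -1.19397407e+00, -2.58564865e-01]), 'joint_vel': array([ 0.00151083, -0.00076942,  0.00327916,  0.001721  ,  0.00134251,
        0.00022741]), 'joint_efforts': array([-3.71170809e-04, -3.93319809e+01,  1.88929886e+01,  4.19789940e+00,
       -2.61039597e-03,  2.17812618e-05]), 'position': array([ 274.32257478, -561.00344297,  230.32417402]), 'ee_rot': array([-0.15870176,  0.689109  ,  0.1600276 ,  0.68871889]), 'contact_force': array([-0.03970274, -0.02780339, -1.02531723]), 'wrist_torque': array([-0.01399183, -0.00736631,  0.00091888]), 'gripper_width': 85.3037746739264}
```

View pics/top0.png

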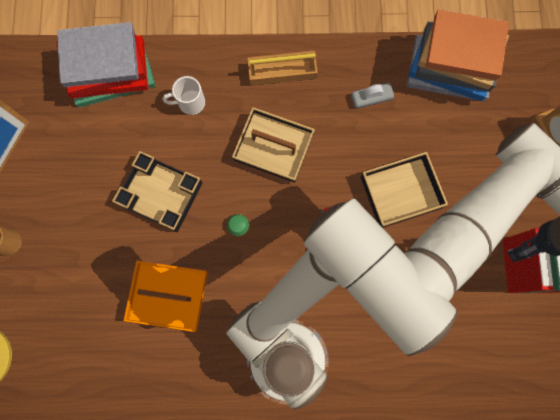

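View pics/scene0.png

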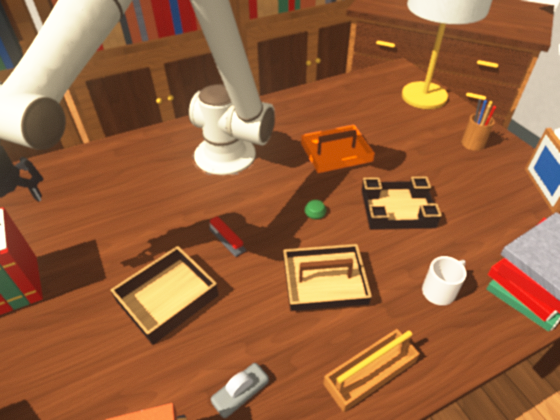

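Top view: the carry tray is at about (273,143) with its bar from (252,136) to (296,151). The base tray is at (157,190), the plain tray at (403,190), and the orange look-alike at (165,297). Next I'll enlarge the two trays I need.

```bash
python3 - <<'E'
from h import *
z=np.load('pics/top0.npz');p,d=z['p'],z['d']
c=p[95:245,105:325]; c=cv2.resize(c,None,fx=3.6,fy=3.6,interpolation=cv2.INTER_CUBIC)
c=cv2.convertScaleAbs(c,alpha=1.3,beta=15)
cv2.imwrite('pics/crop.png',c)
P=cloud('top',d)
def rep(name,box,zl,zh):
    u0,u1,v0,v1=box;Q=P[v0:v1,u0:u1].reshape(-1,3);Q=Q[(Q[:,2]>zl)&(Q[:,2]<zh)]
    r=cv2.minAreaRect(Q[:,:2].astype(np.float32)); m=Q.mean(0)
    w,V=np.linalg.eigh(np.cov(Q[:,:2].T)); print(name,len(Q),m.round(1),np.median(Q[:,2]).round(1),r,np.degrees(np.arctan2(V[1,1],V[0,1])).round(1))
rep('bar',(225,325,100,190),80,105)
rep('rim',(225,325,100,190),40,60)
rep('caddy all',(225,325,100,190),25,60)
rep('sock',(108,210,145,238),44,62)
rep('base all',(108,210,145,238),20,62)
rep('desk',(215,230,190,210),-20,20)
E
```

```text
Traceback (most recent call last):
  File "h.py", line 14, in cloud
    v,u=np.mgrid[0:420,0:560]; e,r=ray(n,np.c_[u.ravel(),v.ravel()])
                                   ~~~^^^^^^^^^^^^^^^^^^^^^^^^^^^^^^
  File "h.py", line 10, in ray
    return e,np.c_[q,np.ones(len(q))]@R.T
             ~~~~~~~~~~~~~~~~~~~~~~~~^~~~
ValueError: matmul: Input operand 1 has a mismatch in its core dimension 0, with gufunc signature (n?,k),(k,m?)->(n?,m?) (size 4 is different from 3)
```

View pics/crop.png

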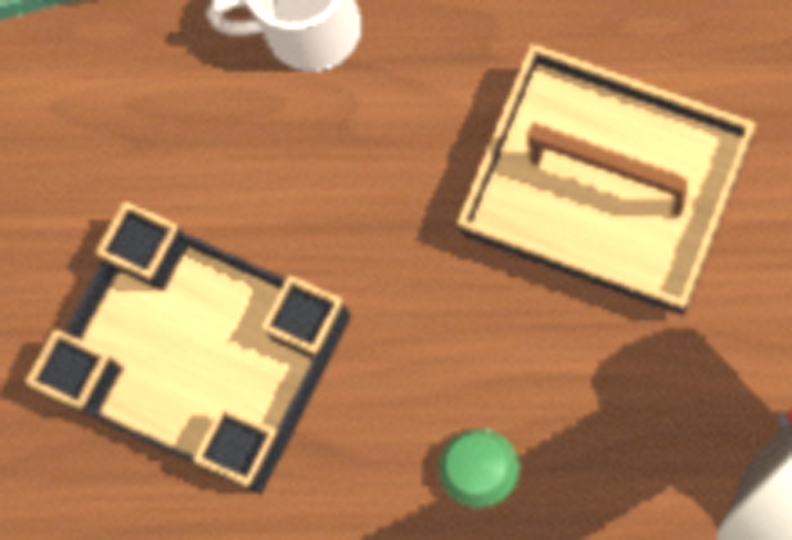

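```bash
sed -i "s/np.array(c\['rotation'\],float)/Rot(c['rotation'])/; 1a from scipy.spatial.transform import Rotation\ndef Rot(r):\n    r=np.array(r,float); return Rotation.from_quat(r).as_matrix() if r.size==4 else r" h.py
python3 - <<'E'
from h import *
z=np.load('pics/top0.npz');p,d=z['p'],z['d']
P=cloud('top',d)
def rep(name,box,zl,zh):
    u0,u1,v0,v1=box;Q=P[v0:v1,u0:u1].reshape(-1,3);Q=Q[(Q[:,2]>zl)&(Q[:,2]<zh)]
    r=cv2.minAreaRect(Q[:,:2].astype(np.float32)); m=Q.mean(0)
    w,V=np.linalg.eigh(np.cov(Q[:,:2].T)); print(name,len(Q),m.round(1),np.median(Q[:,2]).round(1),r,np.degrees(np.arctan2(V[1,1],V[0,1])).round(1))
for a in [('bar',(225,325,100,190),80,105),('rim',(225,325,100,190),40,60),('sock',(108,210,145,238),44,62),('base all',(108,210,145,238),20,62),('desk',(215,230,190,210),-20,20),('green',(225,255,210,240),5,200)]: rep(*a)
f=lambda L:np.array(L)/3.6+[105-.36,95-.36]
S=at_z('top',f([(137,241),(304,314),(236,445),(68,370)]),52);C=at_z('top',f([(533,48),(752,125),(685,308),(463,225)]),50)
B=at_z('top',f([(531,131),(686,186)]),92)
for X in(S,C,B):
    print(X.round(1).tolist(),X.mean(0).round(1)); e=np.diff(X[:,:2],axis=0);print(np.linalg.norm(e,axis=1),np.degrees(np.arctan2(e[:,1],e[:,0])))
E
```

```text
bar 269 [596.5  33.3  91.1] 91.7 ((597.7260131835938, 33.95021057128906), (128.68482971191406, 16.244304656982422), 68.93102264404297) 68.8
rim 550 [599.7  37.   49.2] 49.8 ((598.9445190429688, 34.739479064941406), (191.35592651367188, 163.60452270507812), 68.90304565429688) 68.0
sock 444 [466.6 362.   51.7] 52.1 ((465.4403991699219, 361.5704345703125), (193.53309631347656, 160.7920379638672), 64.32765197753906) 73.5
base all 1645 [466.1 362.5  39.8] 38.2 ((465.31683349609375, 361.6295166015625), (193.57196044921875, 161.09786987304688), 64.3428726196289) 65.4
desk 299 [445.4 183.4   1.1] 1.1 ((445.7138366699219, 183.37356567382812), (59.3524055480957, 41.157100677490234), 0.39235347509384155) -177.7
green 414 [367.8 135.7  26.3] 29.7 ((370.07452392578125, 133.26031494140625), (79.89994049072266, 83.86516571044922), 86.7007064819336) 154.8
[[546.0, 402.0, 52.0], [485.7, 270.2, 52.0], [382.7, 319.5, 52.0], [443.0, 450.4, 52.0]] [464.3 360.5  52. ]
[144.9254439  114.18565546 144.14271945] [-114.58804834  154.41627564   65.26982477]
[[704.4, 92.2, 50.0], [637.3, -82.0, 50.0], [487.7, -26.3, 50.0], [557.1, 147.4, 50.0]] [596.6  32.9  50. ]
[186.66518934 159.60622476 186.96892438] [-111.05476693  159.57244755   68.22271405]
[[619.0, 91.5, 92.0], [573.3, -27.3, 92.0]] [596.1  32.1  92. ]
[127.33081461] [-111.04355088]
```

```bash
python3 - <<'E'
from h import *
s=readout.read_state();M=Rotation.from_quat(s['ee_rot']).as_matrix();print(M.round(4))
print('tool y ang',np.degrees(np.arctan2(M[1,1],M[0,1])),s['position'])
E
```

```text
[[-1.000e-03 -4.392e-01  8.984e-01]
 [ 1.700e-03  8.984e-01  4.392e-01]
 [-1.000e+00  2.000e-03 -1.000e-04]]
tool y ang 116.04994869934399 [ 274.32257478 -561.00344297  230.32417402]
```

Call:
arm_command(
  increments=[
    [[0,0,3],[22,40,0],0],
    [[0,0,6],[43,79,0],0],
    [[0,0,9],[65,119,0],0],
    [[0,0,12],[86,158,0],0],
    [[0,0,15],[108,198,0],0],
  ],
)

```text
clock: 0.6
position: [382.6, -361.3, 230.0]
ee_rot: [-0.248, 0.662, 0.249, 0.662]
contact_force: [0.4, -0.6, -0.3]
gripper_width: 85.1
```

Call:
arm_command(
  increments=[
    [[0,0,3],[22,40,0],0],
    [[0,0,6],[43,79,0],0],
    [[0,0,9],[65,119,0],0],
    [[0,0,12],[86,158,0],0],
    [[0,0,15],[108,198,0],0],
  ],
)

```text
clock: 1.1
position: [490.8, -161.5, 229.8]
ee_rot: [-0.332, 0.624, 0.334, 0.623]
contact_force: [0.2, -0.6, 0.3]
gripper_width: 85.4
```

Call:
arm_command(
  increments=[
    [[0,0,3],[22,40,0],0],
    [[0,0,6],[43,79,0],0],
    [[0,0,9],[65,119,-20],0],
    [[0,0,12],[86,158,-50],0],
    [[0,0,12.8],[106,195,-70],0],
  ],
)

```text
clock: 1.6
position: [596.5, 35.0, 158.1]
ee_rot: [-0.4, 0.584, 0.402, 0.581]
contact_force: [0.8, -0.4, 0.9]
gripper_width: 85.5
```

```bash
python3 - <<'E'
from h import *
s=readout.read_state();M=Rotation.from_quat(s['ee_rot']).as_matrix()
print('tool y ang',np.degrees(np.arctan2(M[1,1],M[0,1])),M[:,0].round(3),s['position'],s['joints'])
p,d=grab('scene','s1'); c=cv2.resize(p[130:330,180:460],None,fx=2.8,fy=2.8,interpolation=cv2.INTER_CUBIC);cv2.imwrite('pics/s1c.png',c)
E
```

```text
tool y ang 159.12462574417572 [-0.005  0.001 -1.   ] [596.52108764  35.01978027 158.14893931] [ 0.32819386  0.40080289 -0.16051701 -0.00265596 -1.01377724 -0.69112653]
```

View pics/s1c.png

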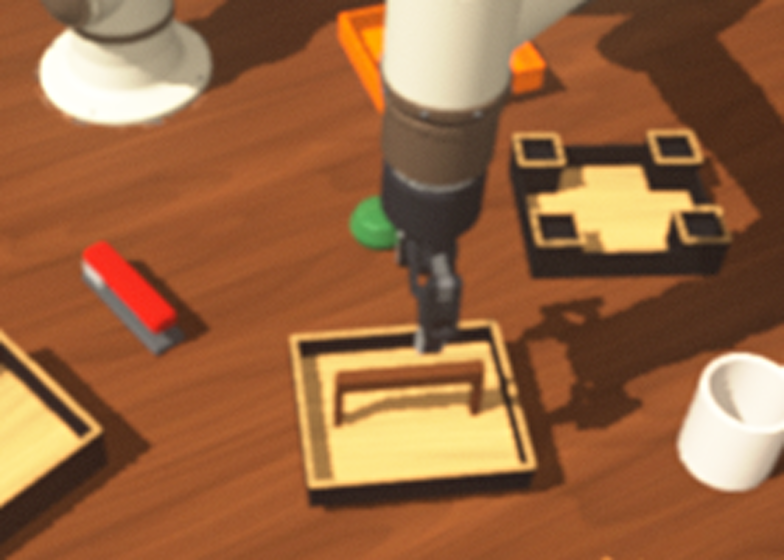

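The scene view shows the open jaws straddling the bar, which runs from (335,380) to (483,370) in the crop, near its middle. I'll descend and close.

Call:
arm_command(
  increments=[
    [[0,0,0],[0,-1,-30],0],
    [[0,0,0],[0,-1,-60],0],
    [[0,0,0],[0,-1,-80],0],
    [[0,0,0],[0,-1,-92],0],
    [[0,0,0],[0,-1,-97],0],
  ],
)

```text
clock: 2.15
position: [597.5, 38.5, 55.2]
ee_rot: [-0.4, 0.585, 0.404, 0.579]
contact_force: [0.4, 0.4, -0.2]
gripper_width: 85.2
```

Call:
arm_command(
  increments=[
    [[0,0,0],[0,0,0],0.5],
    [[0,0,0],[0,0,0],0.8],
    [[0,0,0],[0,0,0],1],
    [[0,0,0],[0,0,0],1],
    [[0,0,0],[0,0,0],1],
  ],
)

```text
clock: 2.65
position: [598.6, 38.6, 56.3]
ee_rot: [-0.401, 0.584, 0.404, 0.579]
contact_force: [-1.7, -0.4, 5.9]
gripper_width: 13.1
```

Call:
arm_command(
  increments=[
    [[0,0,0],[0,0,8],1],
    [[0,0,0],[0,0,20],1],
    [[0,0,0],[0,0,45],1],
    [[0,0,0],[0,0,70],1],
    [[0,0,0],[0,0,80],1],
  ],
)

```text
clock: 3.15
position: [599.9, 38.9, 139.5]
ee_rot: [-0.401, 0.582, 0.403, 0.581]
contact_force: [0.1, 0.7, -4.3]
gripper_width: 13.4
```

Call:
arm_command(
  increments=[
    [[0,0,0],[0,0,10],1],
    [[0,0,0],[0,0,20],1],
    [[0,0,0],[0,0,25],1],
    [[0,0,0],[0,0,25],1],
    [[0,0,0],[0,0,25],1],
  ],
)

```text
clock: 3.65
position: [599.4, 38.8, 163.7]
ee_rot: [-0.401, 0.582, 0.404, 0.581]
contact_force: [0.3, -0.7, -4.5]
gripper_width: 12.8
```

```bash
python3 - <<'E'
from h import *
s=readout.read_state();M=Rotation.from_quat(s['ee_rot']).as_matrix()
print('tool y ang',np.degrees(np.arctan2(M[1,1],M[0,1])),M[:,0].round(3),s['position'],s['contact_force'],s['wrist_torque'])
a,d0=grab('scene','s2');b,d=grab('top','t2')
cv2.imwrite('pics/m2.png',np.hstack([cv2.resize(a[60:330,170:460],(400,372)),cv2.resize(b[80:350,100:390],(400,372))]))
E
```

```text
tool y ang 159.35812068872343 [-0.004  0.001 -1.   ] [599.36960246  38.83985207 163.68300494] [ 0.25023127 -0.65241724 -4.45144583] [ 0.00741718 -0.03133293 -0.02711549]
```

View pics/m2.png

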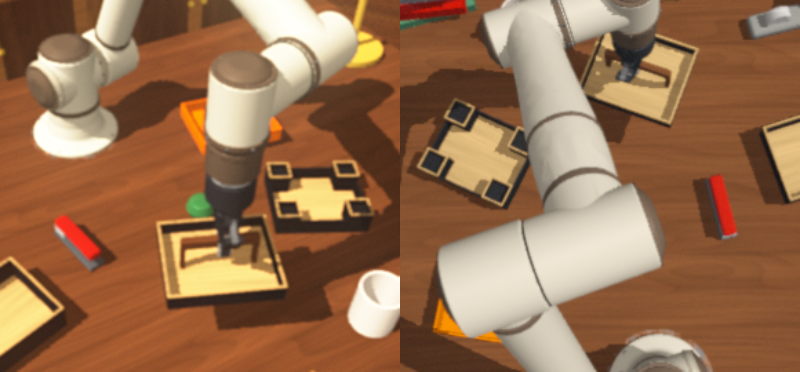

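The tray is lifted level, with the bar in the jaws near its middle and about 4.5 N of weight. Next I'll measure tray and base in the same cameras.

```bash
cat >> h.py <<'E'
def rep(name,n,tag,xy,rad,zl,zh):
    P=cloud(n,np.load(f'pics/{tag}.npz')['d']).reshape(-1,3)
    Q=P[(P[:,2]>zl)&(P[:,2]<zh)&(np.hypot(P[:,0]-xy[0],P[:,1]-xy[1])<rad)]
    r=cv2.minAreaRect(Q[:,:2].astype(np.float32)); print(name,n,tag,len(Q),np.median(Q[:,2]).round(1),np.round(r[0],1),np.round(r[1],1),round(r[2],1)); return Q
E
python3 - <<'E'
from h import *
for n,t in(('scene','s2'),('top','t2')):
    rep('caddy rim',n,t,(599,36),130,151,164)
    rep('caddy wall',n,t,(599,36),130,130,164)
for n,t in(('scene','scene0'),('top','top0')):
    rep('base rims',n,t,(465,361),130,44,60)
    rep('caddy rim0',n,t,(597,34),130,43,58)
E
```

```text
caddy rim scene s2 675 155.5 [597.7  30.9] [190.8 164.6] 69.4
caddy wall scene s2 2359 141.0 [597.8  30.9] [190.8 164.7] 69.4
caddy rim top t2 420 157.6 [596.8  36. ] [190.9 161.6] 69.3
caddy wall top t2 2386 133.7 [596.8  36. ] [191.  161.6] 69.3
base rims scene scene0 417 48.3 [466.  357.6] [194.5 165.1] 64.6
caddy rim0 scene scene0 667 48.1 [599.3  29.5] [190.9 163.7] 68.6
base rims top top0 441 52.1 [465.4 361.6] [193.5 160.8] 64.3
caddy rim0 top top0 480 50.2 [599.   34.9] [191.1 163.6] 68.9
```

Call:
arm_command(
  increments=[
    [[0,0,0],[-5,12,0],1],
    [[0,0,-0.5],[-15,37,0],1],
    [[0,0,-1],[-29,72,0],1],
    [[0,0,-2],[-43,107,0],1],
    [[0,0,-2.5],[-57,142,0],1],
  ],
)

```text
clock: 4.25
position: [541.2, 182.3, 163.1]
ee_rot: [-0.388, 0.592, 0.391, 0.589]
contact_force: [0.5, 0.2, -4.0]
gripper_width: 13.3
```

Call:
arm_command(
  increments=[
    [[0,0,-0.5],[-13,33,0],1],
    [[0,0,-1],[-26,64,0],1],
    [[0,0,-1.5],[-38,94,0],1],
    [[0,0,-2],[-48,119,0],1],
    [[0,0,-2.3],[-54,135,0],1],
  ],
)

```text
clock: 4.75
position: [485.8, 319.4, 162.7]
ee_rot: [-0.377, 0.599, 0.379, 0.596]
contact_force: [0.4, -0.2, -4.0]
gripper_width: 13.1
```

Call:
arm_command(
  increments=[
    [[0,0,0],[-7,18,0],1],
    [[0,0,0],[-13,34,0],1],
    [[0,0,0],[-18,46,0],1],
    [[0,0,0],[-18,46,0],1],
    [[0,0,0],[-18,46,0],1],
  ],
)

```text
clock: 5.25
position: [467.5, 365.3, 162.4]
ee_rot: [-0.377, 0.599, 0.379, 0.596]
contact_force: [0.5, 0.5, -3.1]
gripper_width: 13.4
```

```bash
python3 - <<'E'
from h import *
s=readout.read_state();M=Rotation.from_quat(s['ee_rot']).as_matrix()
print('tool y ang',np.degrees(np.arctan2(M[1,1],M[0,1])),M[:,0].round(3),s['position'],s['contact_force'],s['wrist_torque'])
a,_=grab('scene','s3');b,_=grab('top','t3')
for n,t in(('scene','s3'),('top','t3')):
    rep('caddy rim',n,t,(467,361),130,148,164)
    rep('caddy wall',n,t,(467,361),130,130,164)
    rep('base rims',n,t,(467,361),130,44,58)
cv2.imwrite('pics/m3.png',np.hstack([cv2.resize(a[60:330,250:540],(400,372)),cv2.resize(b[80:350,60:350],(400,372))]))
E
```

```text
tool y ang 154.64397800068443 [-0.006  0.    -1.   ] [467.53255827 365.3026349  162.44818894] [ 0.45010712  0.5494302  -3.11628208] [-0.03275174 -0.00842643 -0.00388726]
caddy rim scene s3 570 153.1 [466.6 358.3] [195.1 166.9] 64.9
caddy wall scene s3 1379 145.5 [466.6 358.2] [195.3 167. ] 64.9
base rims scene s3 282 48.5 [467.8 357. ] [193.7 165.2] 64.5
caddy rim top t3 484 157.1 [465.  361.6] [193.9 161.2] 64.4
caddy wall top t3 2313 133.5 [465.3 361.4] [194.5 160.9] 64.8
base rims top t3 132 52.0 [465.6 361.6] [192.  159.8] 64.8
```

View pics/m3.png

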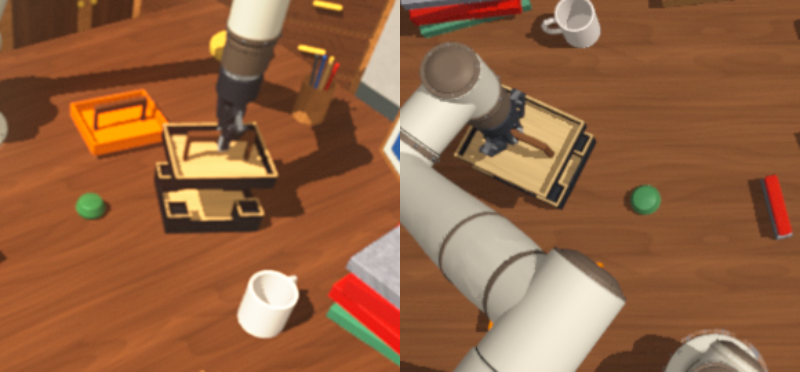

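The tray is over the base and aligned to within about 1–2 mm in both cameras. Now I'll lower it, with seating expected at TCP z of about 92.

Call:
arm_command(
  increments=[
    [[0,0,0],[0,0,-12],1],
    [[0,0,0],[0,0,-28],1],
    [[0,0,0],[0,0,-44],1],
    [[0,0,0],[0,0,-54],1],
    [[0,0,0],[0,0,-58],1],
  ],
)

```text
clock: 5.85
position: [467.5, 363.6, 102.8]
ee_rot: [-0.377, 0.601, 0.378, 0.595]
contact_force: [0.8, -0.9, -4.2]
gripper_width: 13.3
```

Call:
arm_command(
  increments=[
    [[0,0,0],[0,0,-2],1],
    [[0,0,0],[0,0,-4],1],
    [[0,0,0],[0,0,-6],1],
    [[0,0,0],[0,0,-7],1],
    [[0,0,0],[0,0,-8],1],
  ],
)

```text
clock: 6.35
position: [467.6, 363.8, 95.1]
ee_rot: [-0.376, 0.6, 0.379, 0.595]
contact_force: [-1.0, 0.8, -3.9]
gripper_width: 13.0
```

Call:
arm_command(
  increments=[
    [[0,0,0],[0,0,-1],1],
    [[0,0,0],[0,0,-1.5],1],
    [[0,0,0],[0,0,-2],1],
    [[0,0,0],[0,0,-2.5],1],
    [[0,0,0],[0,0,-3],1],
  ],
)

```text
clock: 6.85
position: [467.6, 363.9, 92.4]
ee_rot: [-0.377, 0.6, 0.379, 0.595]
contact_force: [-2.6, -0.2, 0.5]
gripper_width: 12.9
```

Call:
arm_command(
  increments=[
    [[0,0,0],[0,0,-0.5],1],
    [[0,0,0],[0,0,-1],1],
    [[0,0,0],[0,0,-1],1],
    [[0,0,0],[0,0,-1],1],
    [[0,0,0],[0,0,-1],1],
  ],
)

```text
clock: 7.35
position: [467.5, 363.9, 92.3]
ee_rot: [-0.377, 0.6, 0.379, 0.595]
contact_force: [-3.8, -2.6, 6.0]
gripper_width: 13.0
```

```bash
python3 - <<'E'
from h import *
a,_=grab('scene','s4');b,_=grab('top','t4')
print(readout.read_state()['contact_force'])
for n,t in(('scene','s4'),('top','t4')):
    rep('caddy rim',n,t,(467,361),125,76,95)
cv2.imwrite('pics/m4.png',cv2.resize(a[150:260,340:480],(764,600),interpolation=cv2.INTER_CUBIC))
E
```

```text
[-4.64865983 -1.53188258  5.94414935]
caddy rim scene s4 606 82.5 [466.1 356.8] [194.3 165.7] 64.3
caddy rim top t4 474 86.3 [464.7 359.8] [194.4 160.5] 64.5
```

View pics/m4.png

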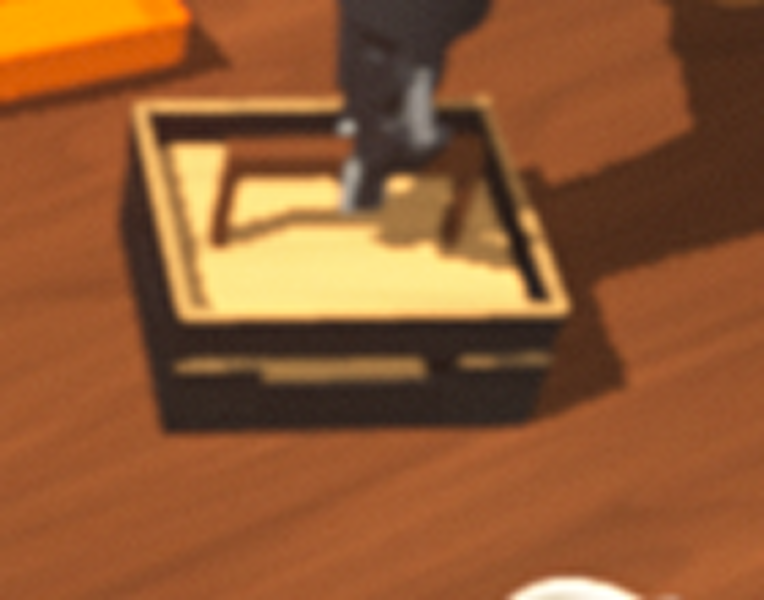

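The tray is seated: its rim is at 86 mm in the top camera (expected 36+50), level and flush with the base. I'll open and retreat.

Call:
arm_command(
  increments=[
    [[0,0,0],[0,0,0],0.6],
    [[0,0,0],[0,0,0],0.2],
    [[0,0,0],[0,0,0],0],
    [[0,0,0],[0,0,0],0],
    [[0,0,0],[0,0,0],0],
  ],
)

```text
clock: 7.95
position: [467.6, 363.9, 92.1]
ee_rot: [-0.377, 0.6, 0.379, 0.596]
contact_force: [-0.6, -0.4, 0.3]
gripper_width: 83.8
```

Call:
arm_command(
  increments=[
    [[0,0,0],[0,0,8],0],
    [[0,0,0],[0,0,25],0],
    [[0,0,0],[0,0,55],0],
    [[0,0,0],[0,0,90],0],
    [[0,0,0],[0,0,120],0],
  ],
)

```text
clock: 8.45
position: [467.9, 364.1, 214.6]
ee_rot: [-0.377, 0.599, 0.379, 0.596]
contact_force: [-0.5, 0.9, 0.1]
gripper_width: 85.4
```

Call:
arm_command(
  increments=[
    [[0,0,0],[0,-30,20],0],
    [[0,0,0],[0,-70,30],0],
    [[0,0,0],[0,-110,30],0],
    [[0,0,0],[0,-140,30],0],
    [[0,0,0],[0,-140,30],0],
  ],
)

```text
clock: 8.95
position: [467.5, 221.1, 245.9]
ee_rot: [-0.376, 0.6, 0.378, 0.597]
contact_force: [0.3, 0.1, 0.6]
gripper_width: 85.4
```

```bash
python3 - <<'E'
from h import *
a,_=grab('scene','s5');b,_=grab('top','t5')
for n,t in(('scene','s5'),('top','t5')):
    Q=rep('caddy rim',n,t,(467,361),125,76,95)
    # plane fit for tilt
    A=np.c_[Q[:,:2]-Q[:,:2].mean(0),np.ones(len(Q))];print('tilt deg',np.degrees(np.linalg.lstsq(A,Q[:,2],rcond=None)[0][:2]))
    rep('base/caddy wall',n,t,(467,361),125,15,45); rep('bar',n,t,(465,361),80,120,140)
cv2.imwrite('pics/m5.png',np.hstack([cv2.resize(a[60:330,250:540],(400,372)),cv2.resize(b[80:350,60:350],(400,372))]))
E
```

```text
caddy rim scene s5 647 82.5 [466.3 356.5] [194.9 166.6] 64.9
tilt deg [-0.00061183 -0.15815971]
base/caddy wall scene s5 557 28.6 [494.4 303.8] [247.6 118.6] 26.0
bar scene s5 218 124.4 [466.8 355.8] [131.9  18.1] 64.0
caddy rim top t5 200 86.1 [461.  281.4] [189.3  93.3] 12.6
tilt deg [-0.42290474  0.52346696]
base/caddy wall top t5 155 31.1 [428.2 275.2] [  6.3 152.9] 64.0
bar top t5 191 128.3 [456.6 343.7] [93.  14.5] 64.4
```

View pics/m5.png

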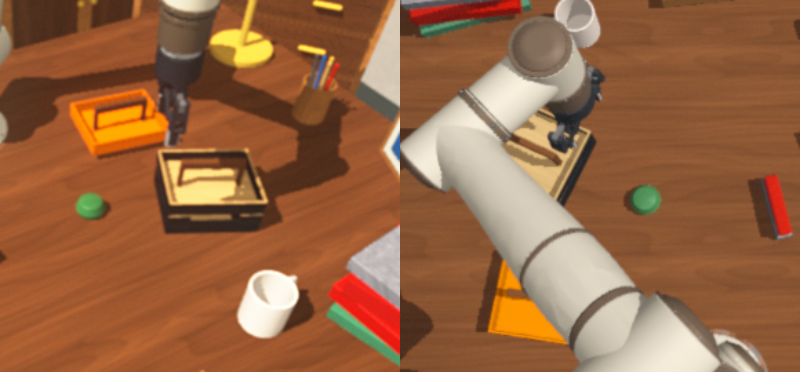

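The tray stands level on the base and the arm is clear, so I'm handing in.

```bash
python3 -c "
from bench import arm; print(arm.job_done())"
```

```text
the job is handed in; nothing more can be done
None
```

I lifted the carry tray by its handle bar, lowered it in small steps onto the socketed base tray, let go and moved the arm clear. The job took about 9 s of the 40 s allowed.

- **Seating:** Contact came at the expected height, tool point z about 92 mm, with about 6 N of upward force. Before the release, the top camera put the rim at 86.3 mm, against 86 expected. After it, that camera put the top of the bar at 128.3 mm, against 128 expected.
- **Level and position:** The scene camera shows the tray tilted less than 0.2°. Tray and base are within about 2 mm and 1° of each other.
- **Disagreements:** The scene camera reads about 4 mm lower and 3–5 mm off in y compared with the top camera. It shows the same offset on both trays, so their relative alignment agrees. After the retreat, the arm hid part of the tray from the top camera, so that camera's tilt (about 0.5°) and centre values are not reliable.
- **Other objects:** The plain tray and the look-alikes were not touched.

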